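Stand the toppled file back up in the desk rack

TASK

One of the files in the desk rack has toppled sideways and is sticking out of the row. Push it back up with your fingertips until it stands upright on its own next to its neighbours, and push on its spine until it is fully home and its spine is level with theirs. Do not pinch or lift it, and leave the other files and everything else on the desk where they are.

Things in the scene. Friction and masses are not known exactly. Their poses are not given: they have to be found in the camera images.
- file: the toppled file: stiff black A5 lever-arch file, 185 mm deep (x), 50 wide (y), 220 high (z), 0.4 to 0.85 kg. Origin: centre of its underside. The -x face, to the robot, is the spine (pale blank label, finger hole). It leans 20 to 25 degrees to the rack's -y side, standing on its lower -y edge, its -y cover resting on the rack's -y side sheet, and sticks 15 to 45 mm out in front of the row
- file_head (a point): middle of the toppled file's top -y edge (at 0, -25, 220 mm in the file's frame). At the start it overhangs the rack's -y side sheet by about 30 mm. The file balances at about 13 degrees from upright; pushed nearer to upright it drops onto its foot by itself. Pushed further at its head, it rocks against file_b and comes back when let go
- file_b: the upright file next to it (same make, size, axes and origin), fully home. Once the toppled file stands on its foot, some 3 to 15 mm of gap to file_b is left, which is fine. Standing files slide easily on the rack's floor (1 to 4 N) and do not tip when pushed squarely on the spine
- file_a: the upright file beyond file_b (same make, size, axes and origin), fully home
- rack: grey sheet-steel desk rack, fixed, 200 mm deep (x), 384 wide (y), open above and to the front (-x, towards the robot). Origin: centre of its underside. Floor 5 mm thick. Side sheets 3 mm thick, tops 135 mm above the desk, at y = -190.5, 27.5 and 190.5 mm. The left bay is filled with two thick grey files, fixed, tops 225 mm above the desk
- rack_home (a point): point on the rack's floor, 5 mm above the desk, at the middle of the front of the right bay: its x is that of the spine of a file that is fully home (x = -89 mm in the rack's frame, y = -81.5 mm), 1 mm before the file meets the rack's 90 mm high back sheet. The right bay runs from 107.5 mm to either side of it and holds file_a, file_b and the toppled file
- pen_cup: steel pen cup with four pens standing in it, 75 mm across, 95 mm high, pens up to 165 mm; on the desk to the -y side of the rack. Origin: centre of its underside
- glue: white glue bottle, 44 mm across, 130 mm high, on the desk off the front -y corner of the rack. Origin: centre of its underside
- phone: black mobile phone lying flat, 150 x 73 x 9 mm, in front of the rack. Origin: centre of its underside
- tape_roll: roll of white tape lying flat, 84 mm across, 25 mm high, in front of the rack. Origin: centre of its underside
- stapler: black stapler, 38 x 135 mm (x, y), 52 mm high, in front of the rack. Origin: centre of its underside
- punch: two-hole punch, 105 x 100 mm (x, y), 65 mm high, in front of the rack. Origin: centre of its underside
- calculator: grey desk calculator lying flat, 145 x 85 x 17 mm, in front of the rack. Origin: centre of its underside
There are look-alikes about, which are no part of the job. Leave any turquoise look-alike of the file alone.

How it is judged:
By the outcome, as a careful person would: the job done as asked, in the order asked, and still so for the second after the job is handed in, with the robot touching nothing.
It also fails if it takes over 54 s, if anything falls off the work surface, if the arm or the gripper's body presses on something with over 40 N, if the wrist force passes 120 N, or if a joint passes its speed limit or range.

ROBOT

A 6-joint arm with a two-finger parallel gripper is mounted at the origin on the work surface. World frame = base frame: x ahead of the robot, y to its left, z up, the work surface at z = 0. Lengths are in mm, angles in rad, forces in N, time in s.
With the tool pointing down it reaches from about 350 to 875 mm from the base axis. Payload 4.2 kg.
Tool frame: the origin (TCP) lies at the very end of the fingers, on their centre line; the grasp point (between the pads) lies 19 mm behind it (pinch_z is the distance from the TCP to the grasp point, in mm); z points along the fingers, y is the line along which they close (so a half turn about z gives the same grasp; the last joint's range is limited). The gripper opens to 85 mm and grips with 20 to 120 N. Pads are 22 mm wide; open, the fingers measure 114 mm over their backs; the gripper's body (76 mm by 85 mm) begins 54 mm behind the grasp point. The pads swing forward as they close: fully open they stand 13 mm farther back than shut.
Start: joints at [-1.087, 0.385, 0.008, 0, -1.194, -0.259], TCP at [139.337, -609.249, 231.312] pointing down, gripper open.
Joint ranges: [-3.14, 3.14], [-1.21, 2.06], [-1.07, 1.41], [-3.16, 2.05], [-2.99, -0.16], [-3.1, 3.1]. Speed limits (rad/s): [2.79, 2.79, 3.14, 3.14, 3.14, 3.14].

INTERFACE

Orientations are given as a 3x3 rotation matrix whose columns are the frame's x, y, z axes.
In Python, from cell import sense, camera, camera_model, finish_job, pinch_z gives the robot as it stands.
- The arm moves only by the shell command python3 -m handwheel 'ROWS' [OPENING]. ROWS is text: rows parted by semicolons, each of 4 numbers parted by spaces: the shift along the world's x, y, z in units of 25 mm (1.0 is 25 mm), then the turn about the world's z in units of 5 degrees (1.0 is 5 degrees). In form: tx ty tz turn; .... A call has 1 to 8 rows; each row is the pose to reach, as a shift and turn from the pose commanded when the call began; what a row does not reach only later rows make up. A row lasts 1/12 s, in which the tool goes at most 41.7 mm and 7.16 degrees, less where a joint would pass 70% of its speed; a pose out of reach is approached as far as the arm can. A call with a gripper value outside its range is refused whole. OPENING is the finger opening in mm, from 0 to 85.4, set as the call begins (- or left out, the last holds). The fingers move at their own pace and stop on an object; the grip force is fixed at half the most. Time passes only in rows, so rows that repeat a pose let the fingers close. It gives the time, the measured TCP pose, the force, the opening and the grip force at its end, in the units of the state.
- sense(): the state, without advancing time (a new reading comes with each control period).
- camera(name): name is "side" or "top" or "wrist"; returns the picture (420x560x3 uint8, red, green, blue); there is no depth.
- camera_model(name): a dict with "fx", "fy", "cx", "cy" (pixels), "R" (3x3) and "t" (3): a world point X has camera coordinates R X + t; the wrist camera has in their place "hand_eye" (4x4, takes a point from camera to tool coordinates, whose origin is the TCP and whose axes are the flange's). Camera axes: x right, y down, z forward; pixel columns grow to the right and rows downward; lengths in mm; the calibration is good to about 2 mm. A picture is of the moment at which its call begins: read the wrist's pose just before it. camera_model takes no time and is no camera call.
- finish_job(): hands the job in; it is judged then, once.
The state is a dict: "t": time; "q": joint angles; "qvel": joint speeds; "tau": joint torques, N m; "tool_pos": TCP position; "ee_rot": TCP orientation; "ft_force": force on the tool from outside, world axes, zero at the start; "wrist_torque": the same for the moment, N m; "finger_gap": opening from 0.0 (shut) to 1.0 (fully open); "grip_force": force on a finger pad.
Only numpy, scipy, OpenCV 4.12 (cv2) and the standard library are available. Lean on these libraries where they do the work, as an engineer would, in place of code of your own. Each camera call takes 0.05 s, during which the arm holds its last target. There are 200 camera calls.

## Working session

There is one attempt and no reset: what is moved stays moved. The work goes in short steps, Python scripts to look and compute and a shell command to move; the robot and the scene stay as the last step left them, time stands still between calls to the robot, and variables do not carry over. Pictures are saved under pics/ and viewed, at most 10 in all, crops included, and the job is handed in when it is done.

```bash
mkdir -p pics
python3 - <<'E'
from cell import *
import cv2,numpy as np
s=sense();print(s['t'],s['tool_pos'],s['ee_rot'],pinch_z)
for n in("top","side"):
    cv2.imwrite(f'pics/{n}0.png',camera(n)[:,:,::-1]);m=camera_model(n);print(n,m, -np.array(m['R']).T@np.array(m['t']))
E
```

```text
0.0 [ 139.20287716 -608.69664448  230.22318058] [[-9.74883366e-01 -2.22715245e-01 -5.84630911e-04]
 [-2.22715991e-01  9.74881075e-01  2.11601362e-03]
 [ 9.86771195e-05  2.19307313e-03 -9.99997590e-01]] 18.700000000000003
top {'fx': 486.1907220979158, 'fy': 486.1907220979158, 'cx': 271.6194026046057, 'cy': 214.1223984778743, 'R': array([[-1.21099271e-02, -9.99926418e-01, -7.13313700e-04],
       [-9.91612348e-01,  1.21010328e-02, -1.28679902e-01],
       [ 1.28679065e-01, -8.50973556e-04, -9.91685925e-01]]), 't': array([ -13.47538155,  423.93491575, 1490.18340142])} [ 228.4605047   -17.33633366 1532.3361961 ]
side {'fx': 471.96037804586086, 'fy': 471.96037804586086, 'cx': 279.26198282280814, 'cy': 215.0898551045559, 'R': array([[-0.77902708,  0.62693046,  0.00866048],
       [ 0.58919341,  0.73671847, -0.33180872],
       [-0.21440132, -0.25338528, -0.94330693]]), 't': array([ 306.01329224, -153.97124236, 1363.63415527])} [ 621.4764533   267.10922804 1232.58633215]
```

View pics/top0.png

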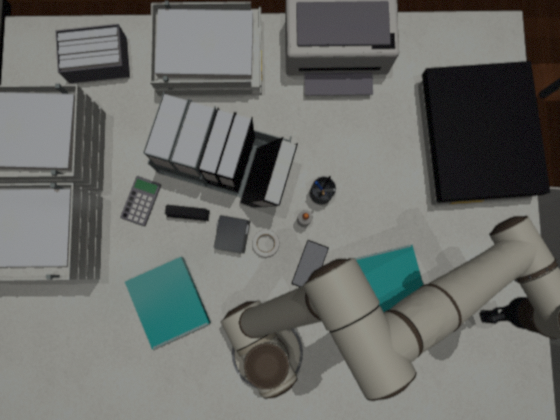

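View pics/side0.png

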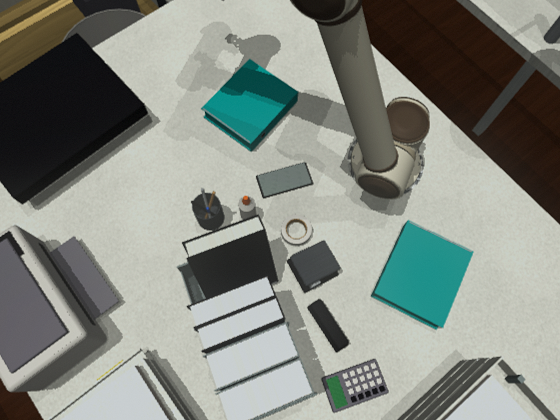

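The top view shows the rack row from about (170,135) to (275,175). The toppled file is at its right (-y) end, with its top at about (283,160). Look-alikes are the two thick grey files at (172,130) and (195,140), the upright files at about (215,140) and (235,150), and the turquoise files at (167,302) and (395,280). I choose the leaning black one at (270,172) and check it in a close crop.

Run:
```python
import cv2,numpy as np
t=cv2.imread('pics/top0.png')[85:220,140:320];s=cv2.imread('pics/side0.png')[180:420,160:320]
f=lambda a,k:cv2.resize(a,None,fx=k,fy=k,interpolation=cv2.INTER_CUBIC)
g=lambda a:np.uint8(255*(a/255.)**.6)
cv2.imwrite('pics/topc.png',g(f(t,4.4)));cv2.imwrite('pics/sidec.png',g(f(s,2.5)))
```

```text
(no output)
```

View pics/topc.png

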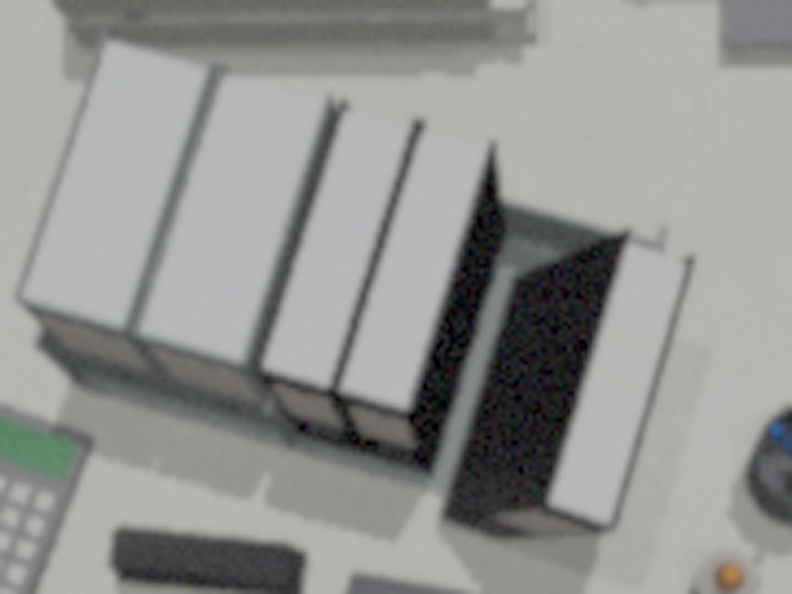

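View pics/sidec.png

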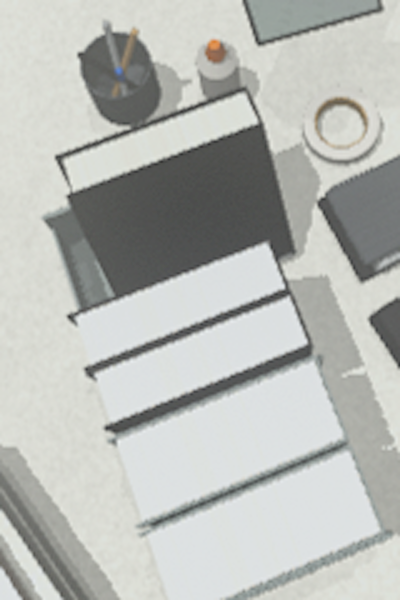

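The crops confirm it: the leaning black file with a pale spine label and white top sits next to two upright files of the same make. In the top crop, its top's -y edge runs (690,260)–(612,528) and its +y edge (628,235)–(545,505). file_b's spine top is at (340,388)–(410,412). I'll triangulate those corners next.

```bash
cat > h.py <<'E'
from cell import *
import numpy as np
def ray(n,u,v):
    m=camera_model(n);R=np.array(m['R']);d=R.T@[(u-m['cx'])/m['fx'],(v-m['cy'])/m['fy'],1]
    return -R.T@np.array(m['t']),d/np.linalg.norm(d)
def plane(n,u,v,z):
    c,d=ray(n,u,v);return c+d*(z-c[2])/d[2]
def tri(a,b):
    c1,d1=ray('top',*a);c2,d2=ray('side',*b)
    k=np.linalg.lstsq(np.c_[d1,-d2],c2-c1,rcond=None)[0]
    p,q=c1+k[0]*d1,c2+k[1]*d2
    return (p+q)/2,np.linalg.norm(p-q)
T=lambda x,y:((x+.5)/4.4-.5+140,(y+.5)/4.4-.5+85)
S=lambda x,y:((x+.5)/2.5-.5+160,(y+.5)/2.5-.5+180)
E
python3 - <<'E'
from h import *
np.set_printoptions(precision=1,suppress=True)
for n,a,b in [('head back',(690,260),(57,157)),('head front',(612,528),(250,88)),('+y back',(628,235),(68,195)),('+y front',(545,505),(263,125)),
  ('b fl',(340,388),(288,290)),('b fr',(412,412),(268,242)),('b bl',(418,122),(88,370)),('b br',(492,145),(70,317)),('a fl',(265,370),(310,345)),('a bl',(338,103),(110,427))]:
    print(n,*tri(T(*a),S(*b)), plane('top',*T(*a),225),plane('side',*S(*b),225))
for n,a,z in [('cup',(800,430),95),('glue',(730,575),130)]: print(n,plane('top',*T(*a),z))
for n,a,z in [('glue',(216,48),130),('cup',(120,75),95)]: print(n,plane('side',*S(*a),z))
print('tape',plane('top',266,243,25),'phone',plane('top',310,264,9))
print('rack -y back corner',plane('top',*T(660,235),135), 'foot front +y',plane('top',*T(447,515),5))
m=camera_model('wrist');print(m)
E
```

```text
head back [598.7 -91.3 210.1] 3.032521761297361 [593.5 -89.4 225. ] [600.1 -87.2 225. ]
head front [425.  -37.  210.9] 3.2149325356093126 [423.9 -38.  225. ] [426.7 -31.5 225. ]
+y back [611.4 -51.8 224.5] 3.0617384406322095 [610.1 -50.7 225. ] [612.4 -52.8 225. ]
+y front [439.1   3.2 223.9] 0.17428073476948508 [438.8   3.2 225. ] [439.3   3.4 225. ]
b fl [514.3 131.4 221.4] 2.067255328871117 [514.2 130.2 225. ] [514.1 132.8 225. ]
b fr [500.6  86.8 212.7] 1.2176649930546064 [498.4  85.4 225. ] [501.7  89.5 225. ]
b bl [685.5  80.9 225.5] 0.8240427973039297 [685.4  81.2 225. ] [685.9  80.5 225. ]
b br [672.1  34.3 219.2] 1.1504193173860917 [669.8  34.4 225. ] [672.2  35.2 225. ]
a fl [528.1 179.1 215.1] 1.3660366506830441 [526.2 177.  225. ] [528.6 180.5 225. ]
a bl [697.3 130.6 230.3] 1.9566751738004649 [698.5 131.9 225. ] [698.4 129.1 225. ]
cup [ 509.5 -169.5   95. ]
glue [ 405.8 -117.1  130. ]
glue [ 408.8 -114.4  130. ]
cup [ 496.9 -164.4   95. ]
tape [333.9  -0.1  25. ] phone [ 267.9 -136.4    9. ]
rack -y back corner [636.1 -74.5 135. ] foot front +y [467.8  77.5   5. ]
{'fx': 299.1463413112044, 'fy': 299.1463413112044, 'cx': 280.7427624716799, 'cy': 205.65246845058198, 'hand_eye': array([[  -0. ,   -0.9,   -0.3,   81.2],
       [   1. ,   -0. ,   -0. ,    0.7],
       [   0. ,   -0.3,    0.9, -143.5],
       [   0. ,    0. ,    0. ,    1. ]])}
```

```bash
python3 -m handwheel '14.4 20.0 0.4 12.2;14.4 20.0 0.4 12.2;14.4 20.0 0.4 12.2;14.4 20.0 0.4 12.2;14.4 20.0 0.4 12.2;14.4 20.0 0.4 12.2;14.4 20.0 0.4 12.2;14.4 20.0 0.4 12.2' 0
```

```text
t: 0.77
tool_pos: [334.5, -336.8, 236.6]
ee_rot: [[-0.334, -0.943, -0.0], [-0.943, 0.334, 0.0], [-0.0, 0.0, -1.0]]
ft_force: [1.1, -0.6, -0.6]
finger_gap: 0.003
grip_force: 0.0
```

```bash
python3 -m handwheel '6.6 9.2 0 0.6;6.6 9.2 0 0.6;6.6 9.2 0 0.6;6.6 9.2 0 0.6;6.6 9.2 0 0.6;6.6 9.2 0 0.6;6.6 9.2 0 0.6;6.6 9.2 0 0.6'
python3 - <<'E'
from cell import *
import cv2
cv2.imwrite('pics/t1.png',cv2.resize(camera('top')[85:220,200:380,::-1],None,fx=4,fy=4));cv2.imwrite('pics/s1.png',cv2.resize(camera('side')[120:320,120:340,::-1],None,fx=3,fy=3))
E
```

```text
t: 1.43
tool_pos: [502.0, -104.8, 236.1]
ee_rot: [[-0.284, -0.959, 0.001], [-0.959, 0.284, 0.0], [-0.0, -0.001, -1.0]]
ft_force: [-0.6, -0.6, -0.3]
finger_gap: -0.006
grip_force: 0.0
```

View pics/s1.png

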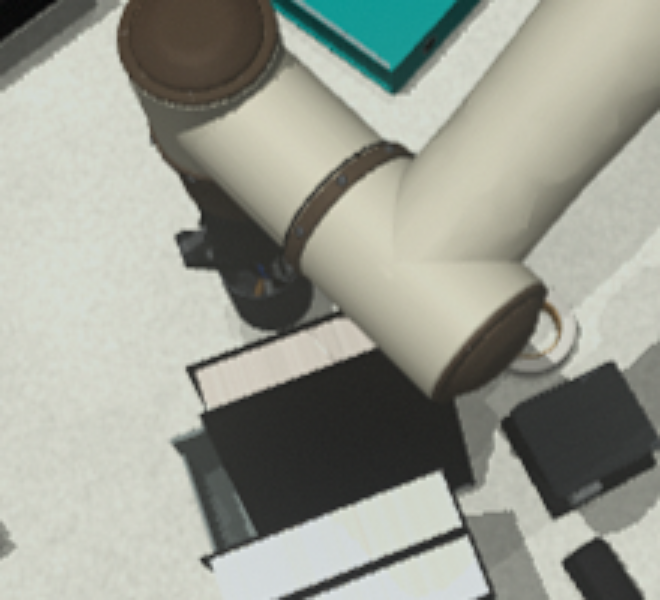

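The file is still leaning as before, with its top at (200,380)–(370,340) in this crop. The gripper is beyond its -y edge, over clear space. Next I descend and approach.

```bash
python3 -m handwheel '0 0 -1 0;0 0 -2 0;0 0 -2 0;.11 .38 -2 0;.22 .77 -2 0;.28 .96 -2 0;.28 .96 -2 0'
```

```text
t: 2.12
tool_pos: [507.4, -83.7, 188.3]
ee_rot: [[-0.288, -0.958, 0.003], [-0.958, 0.288, 0.0], [-0.001, -0.003, -1.0]]
ft_force: [0.3, -0.0, 0.6]
finger_gap: 0.003
grip_force: 0.0
```

```bash
python3 -m handwheel '.07 .23 0 0;.13 .46 0 0;.2 .69 0 0;.27 .92 0 0;.32 1.1 0 0'; python3 -m handwheel '.04 .14 0 0;.08 .28 0 0;.08 .28 0 0'
```

```text
t: 2.53
tool_pos: [514.4, -56.5, 186.8]
ee_rot: [[-0.289, -0.957, 0.0], [-0.957, 0.289, 0.0], [-0.0, -0.0, -1.0]]
ft_force: [0.6, -0.3, -0.2]
finger_gap: 0.002
grip_force: 0.0
t: 2.78
tool_pos: [516.3, -49.7, 186.6]
ee_rot: [[-0.289, -0.957, -0.0], [-0.957, 0.289, 0.0], [-0.0, 0.0, -1.0]]
ft_force: [-0.5, -1.3, 0.8]
finger_gap: -0.0
grip_force: 0.0
```

```bash
python3 -m handwheel '.03 .12 0 0;.06 .23 0 0;.1 .35 0 0;.13 .46 0 0;.15 .52 0 0;.15 .52 0 0;.15 .52 0 0;.15 .52 0 0'
python3 - <<'E'
from cell import *
import cv2,numpy as np
a=cv2.resize(camera('top')[85:220,200:340,::-1],None,fx=3,fy=3);b=cv2.resize(camera('side')[170:320,160:320,::-1],None,fx=2.4,fy=2.4)
c=np.zeros((405,420+b.shape[1],3),np.uint8);c[:,:420]=a;c[:b.shape[0],420:]=b;cv2.imwrite('pics/c2.png',c)
E
```

```text
t: 3.45
tool_pos: [519.8, -37.3, 186.7]
ee_rot: [[-0.29, -0.957, -0.0], [-0.957, 0.29, -0.0], [0.0, 0.0, -1.0]]
ft_force: [0.3, -0.4, 0.2]
finger_gap: 0.001
grip_force: 0.0
```

View pics/c2.png

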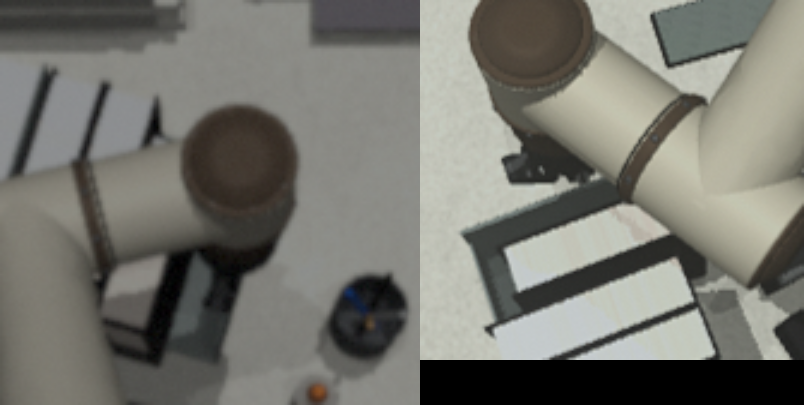

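The file has swung up: in the side half its white top is now at (505,245)–(675,210), alongside file_b. The contact force is about zero, so it stands by itself. I back off, rise and go round to the front.

```bash
python3 -m handwheel '-.2 -.7 0 0;-.4 -1.4 0 0;-.6 -2.1 0 0;-.6 -2.1 1 0;-.6 -2.1 2 0;-.6 -2.1 3 0;-.6 -2.1 3 0'; python3 -m handwheel '-4.2 6.8 0 -18;-4.2 6.8 0 -18;-4.2 6.8 0 -18;-4.2 6.8 0 -18;-4.2 6.8 0 -18;-4.2 6.8 0 -18;-4.2 6.8 0 -18;-4.2 6.8 0 -18'
```

```text
t: 4.13
tool_pos: [507.6, -90.4, 267.4]
ee_rot: [[-0.289, -0.957, 0.011], [-0.957, 0.289, -0.001], [-0.002, -0.011, -1.0]]
ft_force: [0.4, -0.3, 0.1]
finger_gap: -0.001
grip_force: 0.0
t: 4.8
tool_pos: [399.0, 81.3, 261.8]
ee_rot: [[-0.928, -0.373, 0.001], [-0.373, 0.928, 0.001], [-0.001, 0.0, -1.0]]
ft_force: [0.4, 0.6, -0.1]
finger_gap: 0.001
grip_force: 0.0
```

```bash
python3 -m handwheel '0 0 0 -6.5;0 0 0 -6.5;0 0 0 -6.5;0 0 0 -6.5;0 0 0 -6.5;0 0 0 -6.5'
python3 - <<'E'
from cell import *
import cv2,numpy as np
print(sense()['tool_pos'],sense()['q'],np.round(sense()['ee_rot'],3))
a=cv2.resize(camera('top')[85:220,140:290,::-1],None,fx=3,fy=3);b=cv2.resize(camera('side')[190:340,160:300,::-1],None,fx=2.5,fy=2.5)
c=np.zeros((405,450+b.shape[1],3),np.uint8);c[:,:450]=a;c[:b.shape[0],450:]=b;cv2.imwrite('pics/c3.png',c)
E
```

```text
t: 5.3
tool_pos: [399.7, 80.1, 261.5]
ee_rot: [[-0.983, 0.183, -0.0], [0.183, 0.983, 0.0], [0.0, 0.0, -1.0]]
ft_force: [-1.1, 1.3, -0.1]
finger_gap: -0.001
grip_force: 0.0
[399.66825129  80.11950285 261.5176504 ] [ 6.00587890e-01 -2.24150166e-02 -4.27219958e-01 -1.29062110e-04
 -1.16610909e+00 -2.35492560e+00] [[-0.983  0.183 -0.   ]
 [ 0.183  0.983  0.   ]
 [ 0.     0.    -1.   ]]
```

View pics/c3.png

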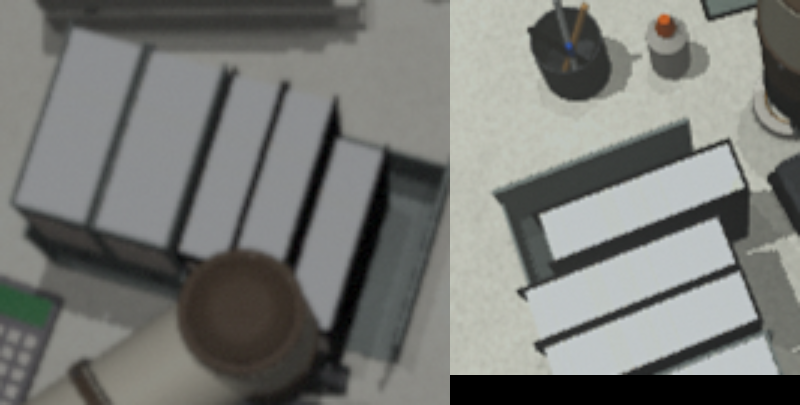

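Upright: in the side half, the file's white top at (540,215)–(745,180) is parallel to file_b and still proud of it by the front offset. I measure the push distance from there.

Run:
```python
from h import *
ex=np.array([.96,-.281,0]);ey=np.array([.281,.96,0])
for n,u,v in [('f f-y',730,142),('f f+y',746,187),('f b-y',540,213),('f b+y',556,260),('b f-y',721,218),('b f+y',737,266),('b b-y',524,292),('b b+y',541,345),('a f-y',742,273)]:
    p=plane('side',(u-449.5)/2.5-.5+160,(v+.5)/2.5-.5+190,225);print(n,p.round(),'xi %.0f eta %.0f'%(p@ex,p@ey))
p=sense()['tool_pos'];print(p@ex,p@ey)
```

```text
f f-y [452.  43. 225.] xi 421 eta 169
f f+y [466.  84. 225.] xi 424 eta 212
f b-y [620. -10. 225.] xi 598 eta 165
f b+y [633.  32. 225.] xi 598 eta 209
b f-y [500.  92. 225.] xi 454 eta 229
b f+y [515. 133. 225.] xi 457 eta 272
b b-y [670.  37. 225.] xi 632 eta 224
b b+y [684.  82. 225.] xi 633 eta 271
a f-y [516. 140. 225.] xi 456 eta 280
361.2122019414546 189.24038181577225
```

```bash
python3 -m handwheel '0 0 -1.3 -1.1;0 0 -2.6 -1.1;0 0 -3.9 -1.1;0 0 -3.9 -1.1;.5 -.15 -3.9 -1.1;1 -.29 -3.9 -1.1;1.5 -.44 -3.9 -1.1;1.5 -.44 -3.9 -1.1'
python3 -m handwheel '.2 -.06 0 0;.4 -.12 0 0;.6 -.18 0 0;.8 -.23 0 0;.8 -.23 0 0'
```

```text
t: 6.07
tool_pos: [440.7, 69.5, 165.6]
ee_rot: [[-0.961, 0.275, 0.004], [0.275, 0.961, 0.001], [-0.003, 0.002, -1.0]]
ft_force: [0.3, 0.6, -0.1]
finger_gap: -0.0
grip_force: 0.0
t: 6.48
tool_pos: [458.5, 63.5, 164.5]
ee_rot: [[-0.961, 0.275, 0.001], [0.275, 0.961, 0.0], [-0.001, 0.001, -1.0]]
ft_force: [0.6, -0.5, 0.3]
finger_gap: -0.001
grip_force: 0.0
```

```bash
python3 -m handwheel '.15 -.04 0 0;.3 -.09 0 0;.45 -.13 0 0;.45 -.13 0 0;.45 -.13 0 0'
python3 - <<'E'
from cell import *
import cv2,numpy as np
a=camera('wrist')[:,:,::-1];b=cv2.resize(camera('side')[190:340,160:300,::-1],None,fx=2.5,fy=2.5)
a=cv2.resize(a,None,fx=.8,fy=.8)
c=np.zeros((375,350+448,3),np.uint8);c[:336,350:]=a;c[:,:350]=b;cv2.imwrite('pics/c4.png',c)
E
```

```text
t: 6.9
tool_pos: [469.2, 60.3, 164.3]
ee_rot: [[-0.961, 0.275, 0.001], [0.275, 0.961, 0.0], [-0.001, 0.0, -1.0]]
ft_force: [0.2, 0.4, -0.3]
finger_gap: -0.002
grip_force: 0.0
```

View pics/c4.png

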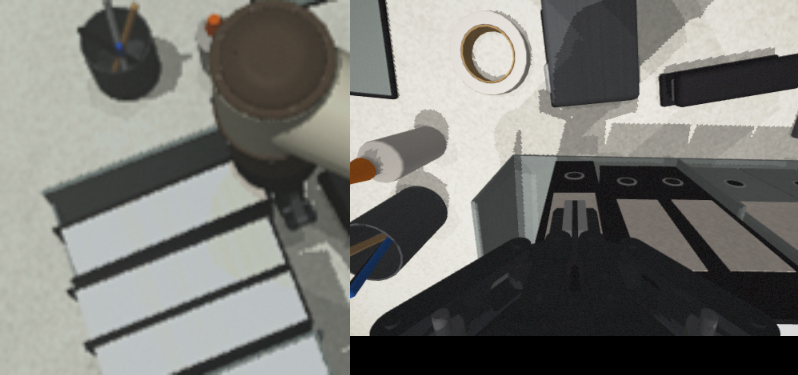

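The file is sliding home upright. In the side half, its back corner at (60,230) is now nearly in line with file_b's at (75,290). In the wrist half the fingers stand on the spine at (575,220), and its lower edge at (575,162) is close to its neighbours' line. I compute what remains.

Run:
```python
from h import *
ex=np.array([.96,-.281,0]);ey=np.array([.281,.96,0])
for n,u,v in [('f b-y',57,231),('f b+y',76,280),('b b-y',75,292),('b b+y',93,343),('a b-y',91,348)]:
    p=plane('side',(u+.5)/2.5-.5+160,(v+.5)/2.5-.5+190,225);print(n,'xi %.0f eta %.0f'%(p@ex,p@ey))
s=sense();T=np.array(camera_model('wrist')['hand_eye']);m=camera_model('wrist')
R=np.array(s['ee_rot']);o=R@T[:3,3]+s['tool_pos']
# spine bottom front edge at z=5, finger holes
for n,u,v,z in [('f bottom',575,161,5),('b bottom',627,165,5),('a bottom',665,165,5),('f label bot',573,193,40),('b label bot',645,199,40),('a label',690,199,40)]:
    d=R@T[:3,:3]@[((u-350)/.8-m['cx'])/m['fx'],(v/.8-m['cy'])/m['fy'],1];p=o+d*(z-o[2])/d[2];print(n,'xi %.1f eta %.1f'%(p@ex,p@ey))
```

```text
f b-y xi 629 eta 169
f b+y xi 627 eta 215
b b-y xi 632 eta 224
b b+y xi 631 eta 270
a b-y xi 634 eta 273
f bottom xi 447.7 eta 190.7
b bottom xi 453.0 eta 260.2
a bottom xi 452.7 eta 310.9
f label bot xi 477.9 eta 188.4
b label bot xi 485.6 eta 277.6
a label xi 485.3 eta 333.4
```

```bash
python3 -m handwheel '.08 -.02 0 0;.16 -.05 0 0;.16 -.05 0 0;.16 -.05 0 0'
python3 - <<'E'
from cell import *
import cv2,numpy as np
a=camera('wrist')[:,:,::-1]
cv2.imwrite('pics/c5.png',cv2.resize(a[185:345,220:420],None,fx=3.6,fy=3.6,interpolation=cv2.INTER_CUBIC))
E
```

```text
t: 7.33
tool_pos: [472.7, 58.9, 164.2]
ee_rot: [[-0.961, 0.275, 0.0], [0.275, 0.961, 0.0], [-0.0, 0.0, -1.0]]
ft_force: [-0.6, 0.1, 0.1]
finger_gap: -0.001
grip_force: 0.0
```

View pics/c5.png

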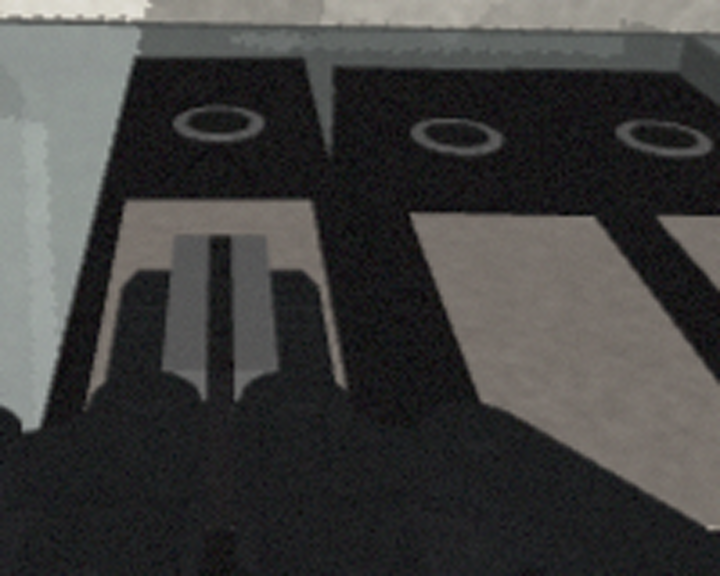

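In this close view the three spine bottoms are at rows 58–59 (file) and 68–72 (file_b and file_a). Label bottoms are at rows 200 and 213, and finger-hole rings at 123 and 136. I convert the remaining offset.

```bash
cat >> h.py <<'E'
ex=np.array([.96,-.281,0]);ey=np.array([.281,.96,0])
def wr(u,v,z):
    s=sense();m=camera_model('wrist');T=np.array(m['hand_eye']);R=np.array(s['ee_rot']);o=R@T[:3,3]+s['tool_pos']
    d=R@T[:3,:3]@[(u-m['cx'])/m['fx'],(v-m['cy'])/m['fy'],1];return o+d*(z-o[2])/d[2]
E
python3 - <<'E'
from h import *
for n,u,v,z in [('f bot',135,58,5),('f bot',303,59,5),('b bot',335,68,5),('a bot end',680,72,5),('f ring',218,123,35),('b ring',457,136,35),('a ring',665,138,35),('f lab',124,200,70),('f lab',313,200,70),('b lab',412,213,70),('b lab',596,215,70),('a lab',655,215,70)]:
    p=wr(220+(u+.5)/3.6-.5,185+(v+.5)/3.6-.5,z);print(n,'xi %.1f eta %.1f'%(p@ex,p@ey))
s=sense();print(s['tool_pos']@ex)
E
```

```text
f bot xi 451.4 eta 164.9
f bot xi 451.5 eta 214.5
b bot xi 454.2 eta 224.0
a bot end xi 455.0 eta 326.2
f ring xi 460.3 eta 189.5
b ring xi 463.8 eta 254.6
a ring xi 464.1 eta 311.3
f lab xi 466.9 eta 166.8
f lab xi 466.7 eta 212.6
b lab xi 470.0 eta 236.8
b lab xi 470.4 eta 281.6
a lab xi 470.3 eta 295.9
437.2835844012362
```

```bash
python3 -m handwheel '.06 -.02 0 0;.12 -.035 0 0;.12 -.035 0 0;.12 -.035 0 0;.12 -.035 0 0'
python3 - <<'E'
from h import *
import cv2
s=sense();print(s['tool_pos']@ex,s['ft_force'])
a=camera('wrist');g=cv2.resize(cv2.cvtColor(a,cv2.COLOR_RGB2GRAY)[185:345,220:420],None,fx=3.6,fy=3.6,interpolation=cv2.INTER_CUBIC)
g=cv2.GaussianBlur(g,(7,7),0).astype(int)
# edge rows: rack floor->spine bottom and spine->label in given columns
for n,c,r0,r1,z in [('f bot',180,35,100,5),('f bot',280,35,100,5),('b bot',380,45,110,5),('b bot',480,45,110,5),('a bot',600,45,110,5),('f lab',150,165,230,70),('f lab',290,165,230,70),('b lab',460,180,240,70),('b lab',560,180,240,70),('a lab',690,180,240,70)]:
    col=g[r0:r1,c-4:c+5].mean(1);d=np.abs(col[6:]-col[:-6]);v=r0+3+d.argmax();p=wr(220+(c+.5)/3.6-.5,185+(v+.5)/3.6-.5,z);print(n,v,'xi %.1f eta %.1f'%(p@ex,p@ey))
E
```

```text
t: 7.8
tool_pos: [475.4, 58.1, 164.1]
ee_rot: [[-0.961, 0.275, -0.0], [0.275, 0.961, -0.0], [0.0, -0.0, -1.0]]
ft_force: [-3.1, 0.8, 0.7]
finger_gap: 0.0
grip_force: 0.0
440.0437139942071 [-3.10777151  0.82755423  0.7320235 ]
f bot 57 xi 453.6 eta 178.1
f bot 58 xi 453.8 eta 207.5
b bot 58 xi 453.6 eta 237.0
b bot 61 xi 454.4 eta 266.5
a bot 62 xi 454.5 eta 302.0
f lab 200 xi 469.5 eta 173.0
f lab 200 xi 469.3 eta 206.9
b lab 201 xi 469.4 eta 248.0
b lab 203 xi 469.8 eta 272.3
a lab 204 xi 469.9 eta 303.8
```

The spines are level to within about 0.5 mm. I back straight off and check.

```bash
python3 -m handwheel '-.4 .12 0 0;-1.2 .35 0 0;-2.4 .7 0 0;-3.6 1.05 0 0;-3.6 1.05 1.5 0;-3.6 1.05 3 0;-3.6 1.05 3 0;-3.6 1.05 3 0'
python3 - <<'E'
from cell import *
import cv2,numpy as np
a=cv2.resize(camera('wrist')[:,:,::-1],None,fx=.75,fy=.75);b=cv2.resize(camera('side')[190:340,160:300,::-1],None,fx=2.5,fy=2.5)
c=np.zeros((375,770,3),np.uint8);c[:315,350:]=a;c[:,:350]=b;cv2.imwrite('pics/c6.png',c)
E
```

```text
t: 8.52
tool_pos: [386.6, 85.4, 241.5]
ee_rot: [[-0.962, 0.274, 0.006], [0.274, 0.962, 0.004], [-0.005, 0.006, -1.0]]
ft_force: [-0.3, -0.7, 0.2]
finger_gap: -0.001
grip_force: 0.0
```

View pics/c6.png

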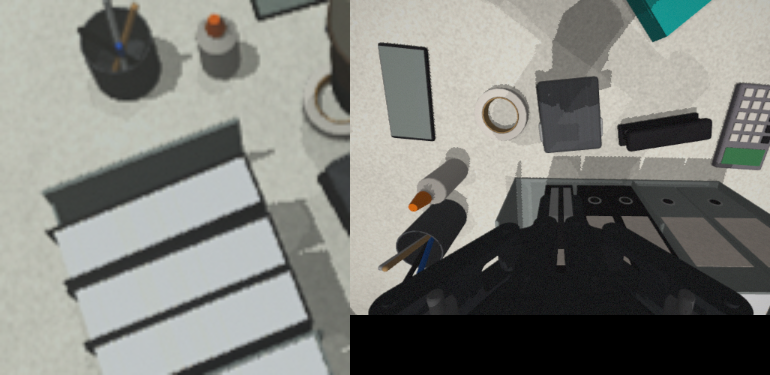

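The file stands upright. In the side half, its front corner at (265,210) and back corner at (55,230) are in line with file_b's at (288,265) and (72,290) along the row. The other objects are undisturbed and the robot is clear, so I hand it in.

```bash
python3 -c "
from cell import *
print(finish_job())"
```

```text
the job is handed in; nothing more can be done
None
```

The toppled file now stands upright next to file_b with its spine level with its neighbours' (about 0.5 mm by the wrist camera), nothing else in view looked moved, and the job was handed in at about 8.6 s.

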